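Find the nut driver for the microscope's hold-down nut

ROBOT

A 7-joint arm with a two-finger parallel gripper is mounted at the origin on the work surface. World frame = base frame: x ahead of the robot, y to its left, z up, the work surface at z = 0. Lengths are in m, angles in rad, forces in N, time in s.
With the tool pointing down it reaches from about 0.4 to 0.9 m from the base axis. Payload 5.6 kg.
Tool frame: the origin (TCP) lies midway between the tips of the shut fingers; the grasp point (between the pads) lies 19 mm behind it; z points along the fingers, y is the line along which they close (so a half turn about z gives the same grasp; the last joint's range is limited). The gripper opens to 92 mm and grips with 3 to 60 N. Pads are 20 mm wide; open, the fingers measure 128 mm over their backs; the gripper's body (75 mm by 189 mm) begins 69 mm behind the grasp point.
Start: joints at [1.304, 0.468, -0.012, 1.603, 0.006, 1.071, -0.056], TCP at [0.144, -0.634, 0.215] pointing down, gripper open.
Joint ranges: [-2.53, 2.53], [-0.31, 2.02], [-1.57, 1.55], [0.28, 2.44], [-1.29, 4.43], [0.15, 1.84], [-2.92, 2.92]. Speed limits (rad/s): [2.57, 2.57, 3.14, 3.14, 3.14, 3.14, 3.14].

INTERFACE

Orientations are given as a 3x3 rotation matrix whose columns are the frame's x, y, z axes.
In Python, from station import env, effector, solver, viewer, workorder, search_frame, tip_of gives the robot as it stands. Calls block until the motion is done:
- env.reach(position, orientation): joint-space move of the TCP to a pose.
- env.movel(position, frame=None, rate=0.15): straight line of the TCP; frame=None keeps the orientation; rate is the mean speed in m/s.
- env.goto_joints(angles): joint-space move.
- effector.release() and effector.grasp(squeeze=None): open the fingers fully, or close them until they stop; squeeze is the grip in N (None keeps the last).
- env.pause(seconds).
- solver.inverse_kinematics(position, orientation): joint angles nearest the present ones, or None.
- env.sense(): the state.
- viewer.read_camera(name): name is "side" or "top" or "wrist"; returns (picture, depth): 400x640x3 uint8, red, green, blue; 400x640 float32, m along the optical axis (not along the pixel's ray), 0 where there is no reading.
- viewer.camera_info(name): a dict with "intrinsics" (3x3 intrinsics, pixels), "eye" and "rotation" of the camera in the world; the wrist camera has in their place "T_tool_cam" (4x4, takes a point from camera to tool coordinates, whose origin is the TCP and whose axes are the flange's). Camera axes: x right, y up, looking along -z (the intrinsics and any distortion apply to the point x, -y, -z); pixel columns grow to the right and rows downward; lengths in m; the calibration is good to about 2 mm. The wrist camera is an equidistant fisheye: a pixel r from the principal point sees the ray r / f radians off the axis. A picture is of the moment at which its call begins: read the wrist's pose just before it. camera_info takes no time and is no camera call.
A pose or a line that the arm cannot do raises env.PlanningError and nothing moves.
- workorder.finish_job(): hands the job in; it is judged then, once.
Trained networks look in the newest picture that a camera, given by its name, has taken for a name from the list of things; names that differ only in an ending like _2 or _b are one class to them, and where a whole thing is asked for, a point or a joint stands for the part that bears it (a point fixed in the world has none). Each returns a list of dicts, best first, with "score" (0 to 1); they miss things now and then, are a little off and sometimes report something else, mostly with a low value. They report only what shows in the picture. A call takes as long as a camera call.
- search_frame(camera, name): "at" ([x, y, z] in m, in world coordinates, good to about 4 mm: the middle of the surface that is visible of it).
- tip_of(camera, name): "at" ([x, y, z] in m, in world coordinates, good to about 4 mm: a listed point, or the origin of a listed thing).
The state is a dict: "t": time; "joint_positions": joint angles; "joint_velocities": joint speeds; "tau": joint torques, N m; "ee_pos": TCP position; "tcp_rot": TCP orientation; "wrist_force": force on the tool from outside, world axes, zero at the start; "moment": the same for the moment, N m; "gripper_width": finger opening in m; "grasp_force": force on a finger pad.
Only numpy, scipy, OpenCV 4.12 (cv2) and the standard library are available. Lean on these libraries where they do the work, as an engineer would, in place of code of your own. Each camera call takes 0.05 s, during which the arm holds its last target. There are 200 camera calls.

TASK

Slide the wooden slide box, without lifting it off the bench, away from the front microscope's hold-down nut onto the middle of the green marked square. Then try the nut drivers on that nut to find the one that fits snugly (a smaller one will not go on, a bigger one drops over with play), stand any that do not fit back upright on the black tool mat, and finish still holding the fitting one, upright and pushed fully home over the nut against the disc below. Leave the other things on the bench where they are.

Things in the scene. Friction and masses are not known exactly. Their poses are not given: they have to be found in the camera images.
- slide_box: Loose closed wooden box, 100 x 100 mm, 75 mm tall, about 0.45 kg (varies), beside the nut on the robot's side. Origin: centre of its underside; x and y along its sides.
- mark: Flat green square with white border painted on the bench, 150 x 150 mm, to the robot's right of the box. Origin: its centre on the bench.
- strap_end (a point): Point on the axis of the front microscope's nut, 10 mm above the bench, at the end of the aluminium strap that comes out of the front microscope's base; its y axis points along the strap towards the microscope. Along it the microscope's base (35 mm high) begins 130 mm away, its stage (150 mm up) 160 mm away.
- anchor_p: One of three anchors fixed to the bench; only the one at strap_end matters. Dark disc 56 mm across, 10 mm high, on it a fixed hex nut 16 mm high (top edge chamfered 1.5 mm), stud 9 mm across to 32 mm above the bench. Origin: centre of the disc's underside, on the bench; z up; two flats of the nut face body +x and -x (repeats every 60 degrees).
- anchor_q: As anchor_p but another nut size. The three nuts are 16, 20 and 24 mm across flats; which anchor has which is not recorded: try the drivers. A driver that is too small stops with its mouth about 1 to 2 mm below the nut's top; a fitting or bigger one goes down to the disc. A fitting one can turn about 10 degrees either way, a bigger one turns freely.
- anchor_r: The last anchor, same shape and axes as anchor_p but another nut size.
- socket_yellow: Loose nut driver for 16 mm nuts, yellow handle, upright on the mat, mouth down, 0.14 kg (varies). Origin: centre of its mouth (underside), z up. Steel socket 30 mm outside, 0 to 36 mm up; handle 26 x 26 mm, flats facing body x and y, 46 to 92 mm up (grip at 70). Hex bore open below, 17.8 mm between flats, 26 mm deep, two flats facing body +x and -x. The three stand in a row in any order.
- socket_blue: Loose nut driver for 20 mm nuts, blue handle, upright on the mat, mouth down, 0.14 kg (varies). Origin: centre of its mouth (underside), z up. Steel socket 35 mm outside, 0 to 36 mm up; handle 26 x 26 mm, flats facing body x and y, 46 to 92 mm up (grip at 70). Hex bore open below, 21.8 mm between flats, 26 mm deep, two flats facing body +x and -x. The three stand in a row in any order.
- socket_red: Loose nut driver for 24 mm nuts, red handle, upright on the mat, mouth down, 0.14 kg (varies). Origin: centre of its mouth (underside), z up. Steel socket 40 mm outside, 0 to 36 mm up; handle 26 x 26 mm, flats facing body x and y, 46 to 92 mm up (grip at 70). Hex bore open below, 25.8 mm between flats, 26 mm deep, two flats facing body +x and -x. The three stand in a row in any order.
- tool_mat: Black rubber mat fixed to the bench, 290 (its x) x 120 (its y) x 6 mm. Origin: centre of its underside.
- dropper: Bystander: small amber dropper bottle, 36 mm across, 85 mm tall. Leave it alone.
- jar: Bystander: green glass jar with brass lid, 64 mm across, 80 mm tall. Leave it alone.
- petri: Bystander: closed clear petri dish, 90 mm across, 16 mm tall. Leave it alone.
- mug: Bystander: blue mug, 76 mm across, 90 mm tall. Leave it alone.
- amber_block: Bystander: amber resin block with an insect, 60 x 45 x 25 mm. Leave it alone.
- screwdriver: Bystander: orange-handled screwdriver lying flat, about 0.2 m long. Leave it alone.

How it is judged:
On the way, in this order (a step that is already met when the one before it is completed fails the run):
1. the slide box stands on the middle of the green square (horizontal distance between slide_box and mark below 0.03 m and linear speed of slide_box below 0.02 m/s), for 0.2 s.
2. the fitting driver is held fully home on the nut, the others on the mat (((horizontal distance between anchor_r and strap_end below 0.02 m and horizontal distance between socket_yellow and anchor_r below 0.004 m and z of socket_yellow in the frame of anchor_r below 0.0135 m and angle between socket_yellow's own z axis and vertical below 0.08 rad and contact force between the fingers and socket_yellow above 1 N and (x of socket_blue in the frame of tool_mat between -0.145 and 0.145 m and y of socket_blue in the frame of tool_mat between -0.06 and 0.06 m and angle between socket_blue's own z axis and vertical below 0.1 rad and height (world z) of socket_blue below 0.012 m and contact force between the fingers and socket_blue below 0.5 N) and (x of socket_red in the frame of tool_mat between -0.145 and 0.145 m and y of socket_red in the frame of tool_mat between -0.06 and 0.06 m and angle between socket_red's own z axis and vertical below 0.1 rad and height (world z) of socket_red below 0.012 m and contact force between the fingers and socket_red below 0.5 N)) or (horizontal distance between anchor_p and strap_end below 0.02 m and horizontal distance between socket_blue and anchor_p below 0.004 m and z of socket_blue in the frame of anchor_p below 0.0135 m and angle between socket_blue's own z axis and vertical below 0.08 rad and contact force between the fingers and socket_blue above 1 N and (x of socket_yellow in the frame of tool_mat between -0.145 and 0.145 m and y of socket_yellow in the frame of tool_mat between -0.06 and 0.06 m and angle between socket_yellow's own z axis and vertical below 0.1 rad and height (world z) of socket_yellow below 0.012 m and contact force between the fingers and socket_yellow below 0.5 N) and (x of socket_red in the frame of tool_mat between -0.145 and 0.145 m and y of socket_red in the frame of tool_mat between -0.06 and 0.06 m and angle between socket_red's own z axis and vertical below 0.1 rad and height (world z) of socket_red below 0.012 m and contact force between the fingers and socket_red below 0.5 N)) or (horizontal distance between anchor_q and strap_end below 0.02 m and horizontal distance between socket_red and anchor_q below 0.004 m and z of socket_red in the frame of anchor_q below 0.0135 m and angle between socket_red's own z axis and vertical below 0.08 rad and contact force between the fingers and socket_red above 1 N and (x of socket_yellow in the frame of tool_mat between -0.145 and 0.145 m and y of socket_yellow in the frame of tool_mat between -0.06 and 0.06 m and angle between socket_yellow's own z axis and vertical below 0.1 rad and height (world z) of socket_yellow below 0.012 m and contact force between the fingers and socket_yellow below 0.5 N) and (x of socket_blue in the frame of tool_mat between -0.145 and 0.145 m and y of socket_blue in the frame of tool_mat between -0.06 and 0.06 m and angle between socket_blue's own z axis and vertical below 0.1 rad and height (world z) of socket_blue below 0.012 m and contact force between the fingers and socket_blue below 0.5 N)))), for 0.2 s.
At the end, for the whole second after the job is handed in: Box centre within 30 mm of the green square's centre. The driver made for the front microscope's nut gripped (over 1 N), upright within 0.08 rad, within 4 mm of the nut's axis, mouth at most 3.5 mm above the disc. The other drivers upright (0.1 rad) on the mat, let go (all of step 1 and ((horizontal distance between anchor_r and strap_end below 0.02 m and horizontal distance between socket_yellow and anchor_r below 0.004 m and z of socket_yellow in the frame of anchor_r below 0.0135 m and angle between socket_yellow's own z axis and vertical below 0.08 rad and contact force between the fingers and socket_yellow above 1 N and (x of socket_blue in the frame of tool_mat between -0.145 and 0.145 m and y of socket_blue in the frame of tool_mat between -0.06 and 0.06 m and angle between socket_blue's own z axis and vertical below 0.1 rad and height (world z) of socket_blue below 0.012 m and contact force between the fingers and socket_blue below 0.5 N) and (x of socket_red in the frame of tool_mat between -0.145 and 0.145 m and y of socket_red in the frame of tool_mat between -0.06 and 0.06 m and angle between socket_red's own z axis and vertical below 0.1 rad and height (world z) of socket_red below 0.012 m and contact force between the fingers and socket_red below 0.5 N)) or (horizontal distance between anchor_p and strap_end below 0.02 m and horizontal distance between socket_blue and anchor_p below 0.004 m and z of socket_blue in the frame of anchor_p below 0.0135 m and angle between socket_blue's own z axis and vertical below 0.08 rad and contact force between the fingers and socket_blue above 1 N and (x of socket_yellow in the frame of tool_mat between -0.145 and 0.145 m and y of socket_yellow in the frame of tool_mat between -0.06 and 0.06 m and angle between socket_yellow's own z axis and vertical below 0.1 rad and height (world z) of socket_yellow below 0.012 m and contact force between the fingers and socket_yellow below 0.5 N) and (x of socket_red in the frame of tool_mat between -0.145 and 0.145 m and y of socket_red in the frame of tool_mat between -0.06 and 0.06 m and angle between socket_red's own z axis and vertical below 0.1 rad and height (world z) of socket_red below 0.012 m and contact force between the fingers and socket_red below 0.5 N)) or (horizontal distance between anchor_q and strap_end below 0.02 m and horizontal distance between socket_red and anchor_q below 0.004 m and z of socket_red in the frame of anchor_q below 0.0135 m and angle between socket_red's own z axis and vertical below 0.08 rad and contact force between the fingers and socket_red above 1 N and (x of socket_yellow in the frame of tool_mat between -0.145 and 0.145 m and y of socket_yellow in the frame of tool_mat between -0.06 and 0.06 m and angle between socket_yellow's own z axis and vertical below 0.1 rad and height (world z) of socket_yellow below 0.012 m and contact force between the fingers and socket_yellow below 0.5 N) and (x of socket_blue in the frame of tool_mat between -0.145 and 0.145 m and y of socket_blue in the frame of tool_mat between -0.06 and 0.06 m and angle between socket_blue's own z axis and vertical below 0.1 rad and height (world z) of socket_blue below 0.012 m and contact force between the fingers and socket_blue below 0.5 N)))); the arm keeps its last pose, push and grip.
It fails at once if the slide box is lifted or tipped (height (world z) of slide_box above 0.015 m or angle between slide_box's own z axis and vertical above 0.3 rad).
It fails at once if a bystander is moved more than 30 mm (distance of any of dropper, jar, petri, mug, amber_block, screwdriver from where it was at the start of the episode above 0.03 m).
It also fails if it takes over 72 s, if anything falls off the work surface, if the arm or the gripper's body presses on something with over 40 N, if the wrist force passes 120 N, or if a joint passes its speed limit or range.

## Working session

There is one attempt and no reset: what is moved stays moved. The work goes in short steps, each a Python script; the robot and the scene stay as the last script left them, time stands still between calls to the robot, and variables do not carry over. Pictures are saved under pics/ and viewed, at most 10 in all, crops included, and the job is handed in when it is done.

```bash
ls; mkdir -p pics
python3 - <<'E'
from station import *
import cv2,numpy as np
for c in ["top","side"]:
    p,d=viewer.read_camera(c); cv2.imwrite(f"pics/{c}0.png",p[:,:,::-1])
    i=viewer.camera_info(c); print(c,i["eye"],np.round(i["rotation"],2).tolist(),i["intrinsics"].tolist() if hasattr(i["intrinsics"],'tolist') else i["intrinsics"],list(i))
    for n in ["slide_box","mark","strap_end","anchor_p","socket_yellow","socket_blue","socket_red","tool_mat","jar","mug","petri","dropper","amber_block","screwdriver"]:
        print(n,[(np.round(x["at"],3).tolist(),round(x["score"],2)) for x in tip_of(c,n)[:3]])
print(env.sense()["t"])
E
```

```text
pics
top [ 3.99616356e-01 -9.01228043e-04  1.24808674e+00] [[-0.01, 1.0, -0.08], [-1.0, -0.01, 0.02], [0.02, 0.08, 1.0]] [[416.0030129418685, 0.0, 324.67783321637586], [0.0, 416.0030129418685, 196.20145659328074], [0.0, 0.0, 1.0]] ['intrinsics', 'eye', 'rotation']
slide_box [([0.517, 0.222, 0.004], 0.78), ([0.6, 0.011, -0.007], 0.72)]
mark [([0.6, 0.015, -0.003], 0.73), ([0.25, -0.28, -0.002], 0.17)]
strap_end [([0.617, 0.228, 0.009], 0.72)]
anchor_p [([0.403, 0.392, 0.0], 0.59), ([0.618, 0.225, -0.005], 0.49), ([0.596, -0.434, -0.001], 0.22)]
socket_yellow [([0.466, -0.29, 0.004], 0.44)]
socket_blue [([0.636, -0.303, 0.006], 0.69), ([0.602, 0.015, -0.004], 0.64), ([0.266, 0.412, 0.002], 0.27)]
socket_red [([0.546, -0.278, 0.008], 0.49)]
tool_mat [([0.546, -0.287, -0.001], 0.64)]
jar [([0.245, -0.282, 0.002], 0.73)]
mug [([0.766, 0.071, -0.0], 0.93)]
petri [([0.353, -0.442, -0.0], 0.83)]
dropper [([0.765, -0.13, 0.001], 0.66), ([0.517, 0.223, 0.004], 0.55), ([0.617, 0.224, -0.003], 0.39)]
amber_block [([0.266, 0.412, 0.003], 0.68), ([0.318, 0.304, 0.002], 0.24)]
screwdriver [([0.597,
[... 437 characters left out ...]
1, 0.391, -0.004], 0.96), ([0.317, 0.303, -0.002], 0.59), ([0.619, 0.227, -0.0], 0.58)]
socket_yellow [([0.462, -0.286, 0.006], 0.66), ([0.352, -0.439, -0.002], 0.43)]
socket_blue [([0.635, -0.305, 0.007], 0.75), ([0.459, -0.285, 0.007], 0.16)]
socket_red [([0.55, -0.271, 0.005], 0.83)]
tool_mat [([0.402, 0.396, -0.003], 0.39)]
jar [([0.238, -0.282, -0.001], 0.71)]
mug [([0.765, 0.069, -0.001], 0.84), ([0.6, 0.017, 0.003], 0.56), ([0.357, -0.436, 0.001], 0.45)]
petri [([0.354, -0.439, -0.003], 0.58)]
dropper [([0.765, -0.13, 0.003], 0.83)]
amber_block [([0.268, 0.409, -0.001], 0.56), ([0.6, 0.015, 0.003], 0.23)]
screwdriver [([0.596, -0.437, 0.002], 0.69), ([0.637, -0.306, 0.006], 0.47)]
1.5
```

View pics/top0.png

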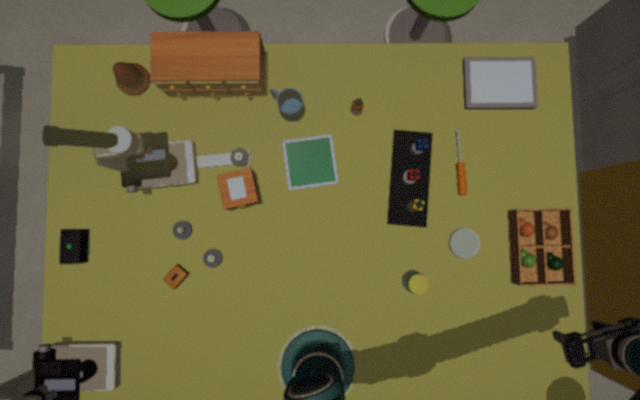

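View pics/side0.png

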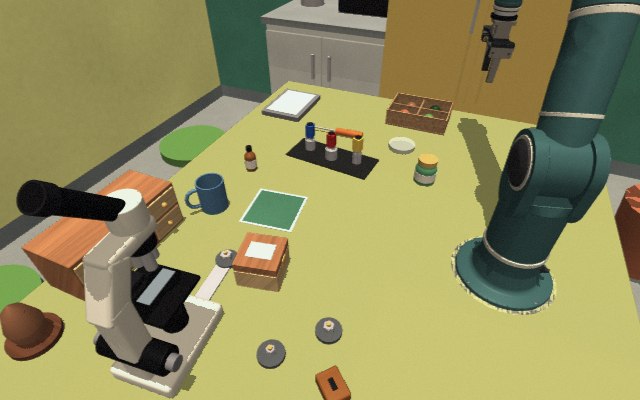

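The top view shows the box at (238,188), yawed about 10°, the front nut at (238,157), the mark at (310,162), and the drivers at (418,145), (412,176) and (417,205) as blue, red and yellow. The side view agrees with this. Next I'll measure the yaws and check that the plan is reachable.

```bash
cat > h.py <<'E'
from station import *
import numpy as np, cv2
def R(yaw):  # tool down, tool y axis at angle yaw in world
    y=np.array([np.cos(yaw),np.sin(yaw),0]);z=np.array([0,0,-1.]);return np.column_stack([np.cross(y,z),y,z])
def cloud(c,dep):
    i=viewer.camera_info(c);K=i["intrinsics"];v,u=np.mgrid[:400,:640]
    P=np.stack([(u-K[0,2])/K[0,0]*dep,-(v-K[1,2])/K[1,1]*dep,-dep],-1)
    return P@np.array(i["rotation"]).T+i["eye"]
def box(c="top",name=None):
    p,d=viewer.read_camera(c);P=cloud(c,d)
    hsv=cv2.cvtColor(p,cv2.COLOR_RGB2HSV)
    m=(abs(P[...,2]-.075)<.012)&(d>0)&(P[...,0]>.42)&(P[...,0]<.7)&(P[...,1]>-.06)&(P[...,1]<.3)
    n,l,s,_=cv2.connectedComponentsWithStats(m.astype(np.uint8))
    k=1+s[1:,4].argmax();Q=P[l==k][:,:2].astype(np.float32)
    if name: cv2.imwrite(name,p[:,:,::-1])
    r=cv2.minAreaRect(Q);a=(r[2]+45)%90-45
    return np.array(r[0]),r[1],np.radians(a)
E
python3 - <<'E'
from h import *
print(box("top"),box("side"))
i=viewer.camera_info("wrist");print({k:np.round(v,3).tolist() for k,v in i.items()})
s=env.sense();print(s["ee_pos"],np.round(s["tcp_rot"],2).tolist(),s["gripper_width"],s["t"])
for p,y in [((.51,.30,.2),.1),((.51,.30,.03),.1),((.45,.02,.03),1.7),((.62,.225,.09),0),((.62,.225,.09),1.57),((.62,.225,.09),-1.57),((.55,-.28,.1),0),((.55,-.28,.1),1.57),((.55,-.28,.1),-1.57),((.51,.30,.2),.1+np.pi),((.62,.225,.09),np.pi)]:
    q=solver.inverse_kinematics(p,R(y));print(p,y,None if q is None else np.round(q,2))
E
```

```text
(array([0.51574677, 0.22104394]), (0.10254883021116257, 0.10061896592378616), np.float64(0.21407891995056252)) (array([0.51702094, 0.22316375]), (0.10064142942428589, 0.10284532606601715), np.float64(0.21290651321492557))
{'intrinsics': [[309.707, 0.0, 325.415], [0.0, 309.707, 204.283], [0.0, 0.0, 1.0]], 'T_tool_cam': [[0.0, 0.965, 0.263, 0.074], [1.0, -0.001, 0.001, 0.001], [0.001, 0.263, -0.965, -0.169], [0.0, 0.0, 0.0, 1.0]]}
[ 0.1442267  -0.63381352  0.21461011] [[0.98, 0.22, -0.0], [0.22, -0.98, -0.0], [-0.0, 0.0, -1.0]] 0.09173765952250508 1.6
(0.51, 0.3, 0.2) 0.1 [ 0.13  0.61 -1.    1.72  0.56  1.13 -0.94]
(0.51, 0.3, 0.03) 0.1 [-0.    0.79 -0.81  1.82  0.75  0.86 -1.08]
(0.45, 0.02, 0.03) 1.7 [ 0.48  0.58 -0.72  2.16  0.66  0.63  0.99]
(0.62, 0.225, 0.09) 0 [ 0.25  0.9  -1.02  1.62  0.84  1.12 -1.  ]
(0.62, 0.225, 0.09) 1.57 [ 0.3   0.97 -1.13  1.62  0.94  1.18  0.52]
(0.62, 0.225, 0.09) -1.57 [ 0.02  0.72 -0.61  1.64  0.49  0.95 -2.34]
(0.55, -0.28, 0.1) 0 [ 0.76  0.6  -0.47  1.75  0.34  0.87  0.14]
(0.55, -0.28, 0.1) 1.57 [ 0.9   0.66 -0.66  1.74  0.49  0.92  1.6 ]
(0.55, -0.28, 0.1) -1.57 [ 0.54  0.55 -0.16  1.76  0.12  0.83 -1.25]
(0.51, 0.3, 0.2) 3.241592653589793 [ 0.27  0.82 -1.32  1.71  0.83  1.29  2.  ]
(0.62, 0.225, 0.09) 3.141592653589793 [ 0.36  1.12 -1.34  1.61  1.12  1.34  1.99]
```

Run:
```python
from h import *
c=np.array([.5165,.222]);a=.2135;ex=np.array([np.cos(a),np.sin(a)]);ey=np.array([-ex[1],ex[0]])
T=np.array([.600,.0155]);d=T-c
effector.grasp(10)
env.reach([.45,.0,.28],R(a+np.pi))
s=c+ey*.088
env.reach([*s,.16],R(a+np.pi))
env.movel([*s,.03],rate=.2)
e=c+ey*(d@ey+.061)
env.movel([*e,.03],rate=.12)
st=env.sense();print(st["t"],np.round(st["wrist_force"],1),st["ee_pos"],e)
env.movel([*(e+ey*.03),.03],rate=.15)
env.movel([*(e+ey*.03),.2],rate=.25)
env.reach([.42,.03,.22],R(a+np.pi/2))
print(box("top","pics/b1.png"),box("side"),env.sense()["t"])
```

```text
Traceback (most recent call last):
station.PlanningError: the arm cannot take that pose within its joint ranges
```

```bash
cat > a.py <<'E'
from h import *
c=np.array([.5165,.222]);a=.2135;ex=np.array([np.cos(a),np.sin(a)]);ey=np.array([-ex[1],ex[0]])
T=np.array([.600,.0155]);d=T-c
for w,y in [((.5,-.1,.28),a+np.pi),((.5,0,.28),a),((.5,0,.25),a+np.pi/2),((.5,.1,.28),a+np.pi/2)]:
    q=solver.inverse_kinematics(w,R(y));print(w,y,q is not None)
    if q is not None: break
else: raise SystemExit
env.goto_joints(q)
s=c+ey*.088
for y in (a+np.pi,a):
    q=solver.inverse_kinematics([*s,.16],R(y)); print(y,q)
    if q is not None and solver.inverse_kinematics([*s,.03],R(y)) is not None: break
env.goto_joints(q)
env.movel([*s,.03],rate=.2)
e=c+ey*(d@ey+.061)
env.movel([*e,.03],rate=.12)
st=env.sense();print(st["t"],np.round(st["wrist_force"],1),st["ee_pos"],e)
env.movel([*(e+ey*.03),.03],rate=.15)
env.movel([*(e+ey*.03),.18],rate=.25)
print(box("top","pics/b1.png"),box("side"),env.sense()["t"])
E
python3 a.py
```

```text
(0.5, -0.1, 0.28) 3.355092653589793 True
3.355092653589793 [-1.48657906  0.83769257  1.34516658  1.86745947 -0.88608706  1.20830339
 -2.7645829 ]
10.3 [-1.5  3.8  2.6] [0.5501043  0.06748402 0.03000778] [0.55008402 0.06709517]
(array([0.56209016, 0.00837595]), (0.10357525944709778, 0.09975899755954742), np.float64(0.21337170087833518)) (array([0.56348121, 0.01162568]), (0.10013039410114288, 0.10360561311244965), np.float64(0.21152275135727722)) 11.5
```

Run:
```python
from h import *
c=np.array([.563,.010]);a=.2125;ex=np.array([np.cos(a),np.sin(a)])
s=c-ex*.092
best=None
for y in (a+np.pi/2,a-np.pi/2):
    q=solver.inverse_kinematics([*s,.16],R(y)); print(y,None if q is None else np.round(q,2))
    if q is not None and solver.inverse_kinematics([*s,.03],R(y)) is not None:
        D=abs(q-env.sense()["joint_positions"]).max()
        if best is None or D<best[0]: best=(D,q)
env.goto_joints(best[1])
env.movel([*s,.03],rate=.2)
e=c+ex*(.0375-.061)
env.movel([*e,.03],rate=.1)
st=env.sense();print(st["t"],np.round(st["wrist_force"],1),st["ee_pos"],e)
env.movel([*(e-ex*.03),.03],rate=.15)
env.movel([*(e-ex*.03),.18],rate=.25)
env.pause(.1)
print(box("top"),box("side"),env.sense()["t"],env.sense()["joint_positions"])
print([tip_of(k,"mark")[0]["at"] for k in ("top","side")])
```

```text
1.7832963267948965 [ 0.96  0.64 -1.31  2.02  0.73  1.06  1.08]
-1.3582963267948966 [-0.96  0.4   1.12  2.12 -0.47  0.89 -0.92]
14.4583 [-0.4  0.2  0.6] [0.54021372 0.00505938 0.03016923] [0.54002859 0.00504375]
(array([ 0.6520741 , -0.01172978]), (0.034719791263341904, 0.017307834699749947), np.float64(-0.4101747447718241)) (array([0.60064739, 0.01844736]), (0.10149894654750824, 0.10471692681312561), np.float64(0.21328328393014453)) 15.7583 [-0.92662261  0.44168744  1.09695746  2.02333891 -0.47933018  0.9652133
 -0.94179379]Traceback (most recent call last):
  File "<stdin>", line 19, in <module>
IndexError: list index out of range
```

```bash
cat >> h.py <<'E'
def shot(name):
    s=env.sense();p,d=viewer.read_camera("wrist")
    np.savez(name,p=p,d=d,pos=s["ee_pos"],rot=s["tcp_rot"]);return s
def wcloud(f):   # world point per pixel
    i=viewer.camera_info("wrist");K=i["intrinsics"];T=np.array(i["T_tool_cam"])
    v,u=np.mgrid[:400,:640];x=(u-K[0,2])/K[0,0];y=(v-K[1,2])/K[1,1];r=np.hypot(x,y)+1e-9
    d=f["d"];t=np.tan(r)/r
    P=np.stack([x*t*d,-y*t*d,-d],-1)
    return (P@T[:3,:3].T+T[:3,3])@f["rot"].T+f["pos"]
def wpix(f,X):   # world -> pixel
    i=viewer.camera_info("wrist");K=i["intrinsics"];T=np.array(i["T_tool_cam"])
    P=((np.asarray(X)-f["pos"])@f["rot"]-T[:3,3])@T[:3,:3]
    x,y,z=P[...,0],-P[...,1],-P[...,2];r=np.hypot(x,y);th=np.arctan2(r,z)
    return np.stack([K[0,0]*th*x/r+K[0,2],K[1,1]*th*y/r+K[1,2]],-1)
def ortho(f,c,z,half=.03,px=.00015): # rectified top view of plane z; image up=+x, left=+y
    n=int(half/px);g=(np.arange(2*n)-n)*px
    X=np.zeros((2*n,2*n,3));X[...,0]=c[0]-g[:,None];X[...,1]=c[1]-g[None,:];X[...,2]=z
    m=wpix(f,X).astype(np.float32)
    return cv2.remap(f["p"],m[...,0],m[...,1],cv2.INTER_CUBIC)[:,:,::-1]
E
python3 - <<'E'
from h import *
y=-np.pi/2
env.reach([.572,.227,.2],R(y));env.movel([.572,.227,.08],rate=.25);env.pause(.2)
shot("nut.npz")
for n in ("strap_end","anchor_p"): print(n,[(np.round(x["at"],4).tolist(),round(x["score"],2)) for x in tip_of("wrist",n)[:2]])
print(box("top"))
env.movel([.572,.227,.22],rate=.3)
env.reach([.51,-.285,.22],R(y));env.pause(.2)
shot("drv.npz")
for n in ("socket_yellow","socket_blue","socket_red"): print(n,[(np.round(x["at"],4).tolist(),round(x["score"],2)) for x in tip_of("wrist",n)[:2]])
print(env.sense()["t"])
f=np.load("nut.npz");P=wcloud(f)
out=[cv2.resize(ortho(f,(.617,.227),.026),(400,400))]
f=np.load("drv.npz")
out.append(cv2.resize(ortho(f,(.55,-.285),.098,.13,.0006),(400,400)))
cv2.imwrite("pics/o1.png",np.hstack(out))
E
```

```text
strap_end []
anchor_p [([0.4028, 0.3992, -0.0004], 0.74), ([0.6174, 0.2268, 0.0033], 0.66)]
(array([0.59918541, 0.01620377]), (0.10362710803747177, 0.09959425032138824), np.float64(0.2122068175727777))
socket_yellow [([0.4661, -0.287, 0.0065], 0.98), ([0.5552, -0.2857, -0.0001], 0.24)]
socket_blue [([0.6367, -0.3072, 0.0091], 0.95), ([0.4045, 0.3997, 0.0001], 0.19)]
socket_red [([0.5478, -0.2762, 0.0099], 0.72)]
20.6667
```

View pics/o1.png

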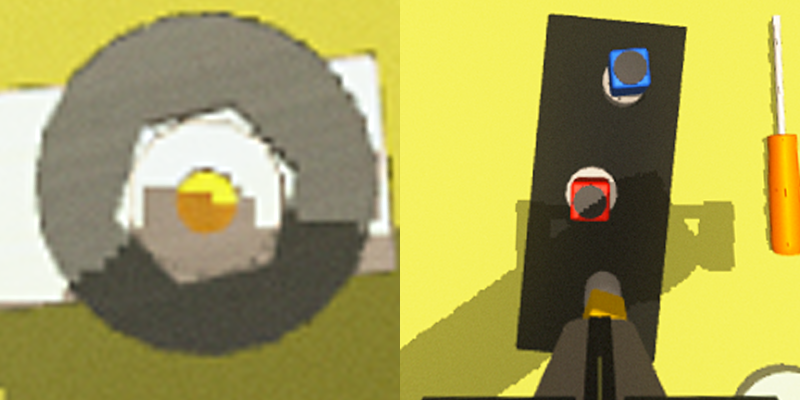

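The nut's corners sit about 182 px apart at 0.15 mm/px, which is 27.3 mm. That makes it the 24 mm nut, so red should fit, with its centre at (205,195) and flats at about 13° yaw. The red handle is at (590,198) and nearly square to the axes. I'll take a closer look at it and then grip it.

Run:
```python
from h import *
env.movel([.503,-.277,.15],rate=.3);env.pause(.2)
shot("red.npz");print(env.sense()["t"])
f=np.load("red.npz");P=wcloud(f)
m=(abs(P[...,2]-.098)<.006)&(abs(P[...,0]-.549)<.03)&(abs(P[...,1]+.277)<.03)
Q=P[m][:,:2].astype(np.float32);print(m.sum(),cv2.minAreaRect(Q),P[m][:,2].mean(),Q.mean(0))
f2=np.load("nut.npz");P=wcloud(f2)
m=(P[...,2]>.021)&(P[...,2]<.029)&(abs(P[...,0]-.617)<.025)&(abs(P[...,1]-.227)<.025)
Q=P[m][:,:2].astype(np.float32);print(m.sum(),cv2.minEnclosingCircle(Q),Q.mean(0))
m=(P[...,2]>.006)&(P[...,2]<.014)&(abs(P[...,0]-.617)<.035)&(abs(P[...,1]-.227)<.035)
print(cv2.minEnclosingCircle(P[m][:,:2].astype(np.float32)))
cv2.imwrite("pics/o2.png",ortho(f,(.549,-.277),.098))
```

```text
21.3
1213 ((0.5489616394042969, -0.2780882716178894), (0.026135236024856567, 0.025966249406337738), 89.01102447509766) 0.09795133641724581 [ 0.549617   -0.27814472]
783 ((0.6178501844406128, 0.22583988308906555), 0.013822004199028015) [0.61785436 0.22615589]
((0.6171225309371948, 0.23040996491909027), 0.03179966285824776)
```

View pics/o2.png

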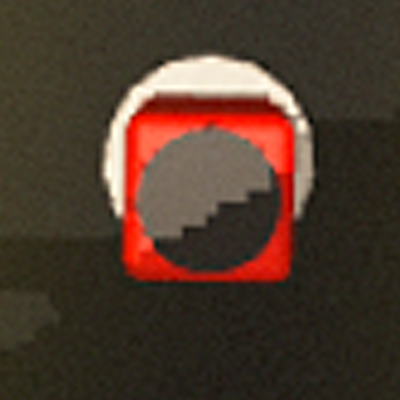

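The close-up shows the red handle square and centred at (209,198), at about -1° yaw. Its measured centre is (0.549, -0.278). Now I'll grip it, carry it over and try it.

```bash
cat >> h.py <<'E'
def down(xy,rot,z0,z1,lim=10,step=.002):
    f0=env.sense()["wrist_force"][2];z=z0
    while z>z1+1e-6:
        z=max(z-step,z1);env.movel([*xy,z],rot,rate=.04)
        s=env.sense();f=s["wrist_force"]-[0,0,f0]
        if abs(f[2])>lim: break
    print("down",round(z,4),np.round(s["ee_pos"],4),np.round(f,1),np.round(s["moment"],2),round(s["gripper_width"],4),s["t"])
    return z
E
python3 - <<'E'
from h import *
r=np.array([.549,-.278]);n=np.array([.6178,.2261]);y=np.radians(-91)
effector.release()
env.reach([*r,.15],R(y));env.movel([*r,.057],rate=.15)
effector.grasp(35);s=env.sense();print(s["gripper_width"],s["grasp_force"],s["t"])
env.movel([*r,.19],rate=.25)
print(env.sense()["wrist_force"])
yt=np.radians(-76.6)
env.movel([*n,.19],R(yt),rate=.28)
env.movel([*n,.088],rate=.15);env.pause(.2)
down(n,R(yt),.088,.060)
E
```

```text
0.025579323403643408 34.996002316474915 24.75
[-0.40074537  0.03202147 -2.48552642]
down 0.06 [0.6182 0.2262 0.061 ] [-2.7 -0.5  6.5] [-0.03  0.55 -0.  ] 0.0259 31.9333
```

Red went straight home. I'll check for snugness with a small twist, then twist back.

Run:
```python
from h import *
n=np.array([.6178,.2261])
for a in (4,8,12,15):
    env.movel([*n,.0605],R(np.radians(-76.6+a)),rate=.03);s=env.sense();print(a,np.round(s["moment"],2),np.round(s["wrist_force"],1),s["t"])
    if abs(s["moment"][2])>.5: break
env.movel([*n,.0605],R(np.radians(-76.6)),rate=.03)
down(n,R(np.radians(-76.6)),.0605,.0590)
env.pause(.3)
s=env.sense();print(np.round(s["ee_pos"],4),s["grasp_force"],s["wrist_force"],s["moment"],s["t"])
shot("end.npz");f=np.load("end.npz")
p,d=viewer.read_camera("side");cv2.imwrite("pics/end.png",np.hstack([cv2.resize(p[:,:,::-1][100:330,150:430],(400,329)),cv2.resize(f["p"][:,:,::-1],(400,329))]))
print(box("side"),env.sense()["t"])
```

```text
4 [0.14 0.47 0.04] [-2.3  0.8  3.9] 32.1833
8 [0.19 0.84 0.02] [-2.5  0.1  6.1] 32.4333
12 [ 0.14  0.96 -0.03] [-3.2  0.5  7. ] 32.6833
15 [ 0.2   0.95 -0.45] [-3.8  1.   7.1] 32.9333
down 0.059 [0.6183 0.2263 0.0609] [-5.8  0.4  9.6] [ 0.03  1.3  -0.09] 0.0258 33.5917
[0.6183 0.2263 0.0609] 34.99920308589935 [-4.72233169  0.06559231 14.31367578] [-0.03869232  1.37959614 -0.00907457] 33.8917
(array([0.59971821, 0.01697536]), (0.10375981032848358, 0.10552513599395752), np.float64(0.22116086450032849)) 34.0417
```

View pics/end.png

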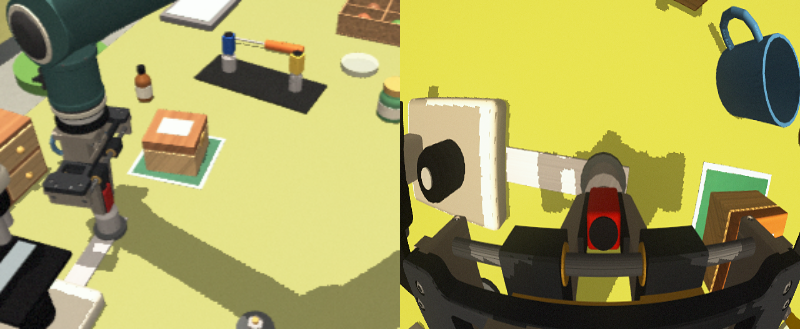

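The twist torque built up at 15° (-0.45 N m), so the driver can't turn freely. The picture shows the driver upright on the nut at (108,225), the box on the green square at (175,140), and blue and yellow standing on the mat.

```bash
python3 -c "
from station import workorder
print(workorder.finish_job())"
```

```text
the job is handed in; nothing more can be done
None
```

The job is handed in at about 34 s: the box measures within about 2 mm of the green square's centre, and the red (24 mm) driver is still gripped and pushed fully home on the front nut. I tried only red because the camera measured the nut at 24 mm; it seated first time and resisted a 15° twist, so blue and yellow stayed upright on the mat.

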